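# Snap the cordless driver into its charging cradle

## Task

Put the silver cordless driver from the tool tray back on charge: snap it sideways, from above, into both spring clips of the charging cradle, then slide it along in the clips, tail first, into the charging socket until it bears firmly on the contact at the bottom, and leave it there, fully home in both clips. Do it gently: do not ram the driver down on its seats or the contact, do not lean on the cradle itself with the fingers, and leave the other tools, the open hard disk and the screw dish where they are.

Things in the scene. Friction and masses are not known exactly. Their poses are not given: they have to be found in the camera images.
- tray: Fixed black tool tray, 190 (x) by 270 (y) mm, rim 12 mm high, origin under its centre. Two bars across it at y = -45 and +45 mm (10 mm wide, top 23.5 mm up) have three notches each, at x = -60, 0, +60 mm; three tools lie in them along the tray's y, 60 mm apart. Between the bars fingers may reach down to the tray floor, 4 mm up.
- driver_mid (a point): Centre of the barrel of the silver cordless driver (loose, 70 to 120 g): smooth barrel 19 mm in diameter, 130 mm long, along this frame's y; +y is the tail (black band, flat brass-tipped end), -y the nose. Starts in any of the tray's three notches, axis 33 mm above the table, tail turned roughly to the same side as the cradle's socket.
- driver_tail (a point): Centre of the flat tail end of the driver's barrel, 65 mm from driver_mid along +y, on the axis. Same axes as driver_mid.
- driver_nose (a point): Nose end of the driver's 19 mm barrel, on the axis, 65 mm from driver_mid along -y; a thin chuck and bit stick out 41 mm beyond it. Same axes as driver_mid.
- cradle: Fixed dark grey charging cradle, base 74 (x) by 182 (y) mm, 8 mm thick; origin on the table midway between the clips. Its y is the axis of a stored driver, which lies 45 mm above the table; +y points to the socket. Two steel spring clips at y = -40 and +40 mm, black socket (round, 23 mm bore, 12 mm deep) from y = 68 to 80 mm. Between the clips nothing stands above the base.
- clip_nose (a point): Seat of the clip away from the socket: where the axis of a stored driver passes it (45 mm above the table). Same axes as the cradle. The clip is 12 mm long in y, open upwards, 31 mm wide over the lips, lips 8 mm above the axis. A driver laid on the lips lies 11 to 14 mm above its seat. A clip gives way under a push of 10 to 16 N over it; then the push drops to nothing, but the barrel can hang 3 to 6 mm short of its seat: press on until it bears on the saddle.
- clip_tail (a point): Seat of the clip next to the socket, 80 mm from clip_nose along +y; same clip, same axes. A snapped-in barrel lies on the saddle, axis through this point, and slides along against 3 to 10 N of friction.
- contact_face (a point): Middle of the face of the brass contact at the bottom of the socket, 80 mm from the cradle's middle and 12 mm inside the mouth, on the axis; the tail end bears on it when fully home. Same axes as the cradle.
- saddles: The two steel saddles in the clips, at y = -40 and +40 mm, that carry a snapped-in barrel; origin on the axis midway between them (cradle axes). Rigid: pressing on after the barrel has gone home loads them at once, and more than 45 N harms them.
- contact: The brass contact disc, 17 mm across, rigid; origin at the middle of its face. It wants a firm push of 6 to 14 N from the tail, held a moment, to make contact (on top of the clips' friction); more than 18 N harms it.
- screwdriver_blue: Blue hand screwdriver lying in one of the tray's notches, handle 17 mm thick and 112 mm long along its y; origin under the handle. To be left alone.
- screwdriver_yellow: Yellow hand screwdriver lying in one of the tray's notches, handle 17 mm thick and 112 mm long along its y; origin under the handle. To be left alone.
- hard_disk: Opened hard disk, 102 by 147 by 28 mm, on a white plate 6 mm thick beyond the work; origin under its centre. To be left alone.
- screw_dish: Steel dish of screws, 64 mm across, 14 mm high, beyond the work; origin under its centre. To be left alone.
Not all that is in view belongs to the job. What is shaped like the part that bears driver_mid but green or turquoise is not meant.

How it is judged:
By the outcome, as a careful person would: the job done as asked, in the order asked, and still so for the second after the job is handed in, with the robot touching nothing.
It also fails if it takes over 72 s, if anything falls off the work surface, if the arm or the gripper's body presses on something with over 40 N, if the wrist force passes 120 N, or if a joint passes its speed limit or range.

## Robot

A 6-joint arm with a two-finger parallel gripper is mounted at the origin on the work surface. World frame = base frame: x ahead of the robot, y to its left, z up, the work surface at z = 0. Lengths are in mm, angles in rad, forces in N, time in s.
With the tool pointing down it reaches from about 350 to 875 mm from the base axis. Payload 4.2 kg.
Tool frame: the origin (TCP) lies midway between the tips of the shut fingers; the grasp point (between the pads) lies 19 mm behind it; z points along the fingers, y is the line along which they close (so a half turn about z gives the same grasp; the last joint's range is limited). The gripper opens to 85 mm and grips with 20 to 120 N. Pads are 22 mm wide; open, the fingers measure 114 mm over their backs; the gripper's body (76 mm by 85 mm) begins 54 mm behind the grasp point. The pads swing forward as they close: fully open they stand 13 mm farther back than shut.
Start: joints at [1.468, 0.385, 0.008, 0, -1.194, -0.259], TCP at [221.191, 584.529, 231.312] pointing down, gripper open.
Joint ranges: [-3.14, 3.14], [-1.21, 2.06], [-1.07, 1.41], [-3.16, 2.05], [-2.99, -0.16], [-3.1, 3.1]. Speed limits (rad/s): [2.79, 2.79, 3.14, 3.14, 3.14, 3.14].

## Interface

Orientations are given as a unit quaternion [x, y, z, w].
In Python, from bench import arm, eyes, nets gives the robot as it stands.
- The arm moves only by the tool apply_moves, never from a script. Its arguments are lists of equal length, an entry for each row: "delta_rot": the turn, a rotation vector about the tool's x, y, z as a fraction of full scale, a list of three; "xyz": the shift along the tool's x, y, z as a fraction of full scale, a list of three; "hand": the gripper command: -1 is fully open, 1 is shut, values between are in proportion. In form: {"delta_rot": [[ax, ay, az], ...], "xyz": [[dx, dy, dz], ...], "hand": [hand, ...]}. A call has 1 to 20 rows; each row shifts and turns the commanded pose from where the row before left it, along the tool's axes as they then stand; what a row does not reach is not made up. Full scale, the value 1, is 0.025 m for a shift and 6 degrees for a turn. A row lasts 1/12 s, in which the tool goes at most 41.7 mm and 7.16 degrees, less where a joint would pass 70% of its speed; a pose out of reach is approached as far as the arm can. A call with a number of a shift or a turn outside -1 to 1 is refused whole. A call with a gripper value outside its range is refused whole. The fingers move at their own pace and stop on an object; the grip force is fixed at half the most. Time passes only in rows, so rows that do not move let the fingers close. It gives the time, the measured TCP pose, the force, the opening and the grip force at its end, in the units of the state.
- arm.read_state(): the state, without advancing time (a new reading comes with each control period).
- eyes.get_image(name): name is "scene" or "top" or "wrist"; returns a dict with "frame" (480x640x3 uint8, red, green, blue), "range_z" (480x640 float32, mm along the optical axis (not along the pixel's ray), 0 where there is no reading), "camera_matrix" (3x3 intrinsics, pixels), "dist" ([k1, k2, p1, p2, k3] as OpenCV has them; the pictures are not rectified), "R" (3x3) and "t" (3): a world point X has camera coordinates R X + t; the wrist camera has in their place "hand_eye" (4x4, takes a point from camera to tool coordinates, whose origin is the TCP and whose axes are the flange's). Camera axes: x right, y down, z forward; pixel columns grow to the right and rows downward; lengths in mm; the calibration is good to about 2 mm. A picture is of the moment at which its call begins: read the wrist's pose just before it.
- arm.job_done(): hands the job in; it is judged then, once.
Trained networks look in a picture, given as the dict that the camera call returned (one of the last four; its "shot" number tells which), for a name from the list of things; names that differ only in an ending like _2 or _b are one class to them, and where a whole thing is asked for, a point or a joint stands for the part that bears it (a point fixed in the world has none). Each returns a list of dicts, best first, with "score" (0 to 1); they miss things now and then, are a little off and sometimes report something else, mostly with a low value. They report only what shows in the picture. A call takes as long as a camera call. They do not tell look-alikes from the thing itself.
- nets.look_for(name, picture): "bbox" ([left, top, right, bottom] in pixels, round what is visible of it).
- nets.masks_of(name, picture): "region" (480x640 bool, what is visible of it) and "bbox" ([left, top, right, bottom] in pixels, round what is visible of it).
The state is a dict: "clock": time; "joints": joint angles; "joint_vel": joint speeds; "joint_efforts": joint torques, N m; "position": TCP position; "ee_rot": TCP orientation; "contact_force": force on the tool from outside, world axes, zero at the start; "wrist_torque": the same for the moment, N m; "gripper_width": finger opening in mm; "grasp_force": force on a finger pad.
Only numpy, scipy, OpenCV 4.12 (cv2) and the standard library are available. Lean on these libraries where they do the work, as an engineer would, in place of code of your own. Each camera call takes 0.05 s, during which the arm holds its last target. There are 200 camera calls.

## Working session

There is one attempt and no reset: what is moved stays moved. The work goes in short steps, Python scripts to look and compute and a tool call to move; the robot and the scene stay as the last step left them, time stands still between calls to the robot, and variables do not carry over. Pictures are saved under pics/ and viewed, at most 10 in all, crops included, and the job is handed in when it is done.

Besides the shell and the picture viewer there is one more tool, called after "Call:" as a command line: name --argument value ..., lists and objects as JSON in quotes. apply_moves: Moves the arm, as the interface text tells. Its arguments: {"type":"object","properties":{"delta_rot":{"type":"array"},"xyz":{"type":"array"},"hand":{"type":"array"}},"required":["delta_rot","xyz","hand"]}

```bash
ls; mkdir -p pics; cat > h.py <<'E'
import numpy as np,cv2
from bench import arm,eyes,nets
def save(p,fn,crop=None,scale=1):
    f=p["frame"][:,:,::-1]
    if crop: f=f[crop[1]:crop[3],crop[0]:crop[2]]
    cv2.imwrite("pics/"+fn,cv2.resize(np.ascontiguousarray(f),None,fx=scale,fy=scale))
def cloud(p,mask,T=None):
    """world points of masked pixels"""
    v,u=np.nonzero(mask&(p["range_z"]>0)); z=p["range_z"][v,u].astype(float)
    n=cv2.undistortPoints(np.c_[u,v].astype(float).reshape(-1,1,2),p["camera_matrix"],np.array(p["dist"])).reshape(-1,2)
    c=np.c_[n*z[:,None],z]
    if T is not None: return c@T[:3,:3].T+T[:3,3],u,v
    return (c-np.array(p["t"]))@np.array(p["R"]),u,v
E
python3 - <<'E'
from h import *
s=arm.read_state();print(s)
a=eyes.get_image("top");b=eyes.get_image("scene")
f=np.hstack([a["frame"],b["frame"]])
save(a,"top.png");save(b,"scene.png")
for n in ["driver_mid","cradle","tray"]:
    for m in nets.masks_of(n,a):
        P,u,v=cloud(a,m["region"]);print(n,m["score"],m["bbox"],np.median(P,0),P[:,2].max())
E
```

```text
pics
{'clock': 0.0, 'joints': array([ 1.46761002e+00,  3.85561813e-01,  6.60688719e-03, -5.00238246e-04,
       -1.19403474e+00, -2.58576722e-01]), 'joint_vel': array([ 0.00170802, -0.00128162,  0.00085711, -0.00032056,  0.00099174,
       -0.00073884]), 'joint_efforts': array([-8.12630915e-04, -3.92296958e+01,  1.88395303e+01,  4.18630019e+00,
       -4.67234437e-03,  1.23708446e-05]), 'position': array([220.98906752, 583.98257109, 230.21084137]), 'ee_rot': array([ 9.83668271e-01, -1.79987432e-01, -1.46653334e-04,  1.11140548e-03]), 'contact_force': array([ 0.24770026, -0.1862971 , -0.50620391]), 'wrist_torque': array([0.06609784, 0.02973722, 0.01578867]), 'grasp_force': 0.0, 'gripper_width': 85.52268666081176}
driver_mid 0.94 [361.7, 130.5, 397.5, 178.2] [ 758.02014738 -271.03987587   17.89728185] 27.914507394556946
driver_mid 0.85 [464.3, 153.9, 490.5, 211.6] [ 695.24796786 -511.24110207   17.40603924] 26.582210408487743
driver_mid 0.78 [343.9, 244.6, 400.8, 267.3] [ 497.45446941 -246.00392881   40.94930141] 48.448123273008264
driver_mid 0.63 [370.0, 338.5, 419.5, 384.9] [ 244.44396493 -303.53401188   17.27278877] 25.792344521682104
driver_mid 0.22 [304.1, 204.9, 425.4, 310.9] [ 498.97251911 -238.88967736    5.203544  ] 41.48834841557716
cradle 0.94 [139.0, 242.0, 220.9, 285.2] [470.42107554 219.51275806   9.24585117] 66.80485603147947
tray 0.92 [301.9, 201.6, 428.9, 310.3] [ 499.89734002 -238.97170124    5.27016779] 44.8957721170972
```

View pics/top.png

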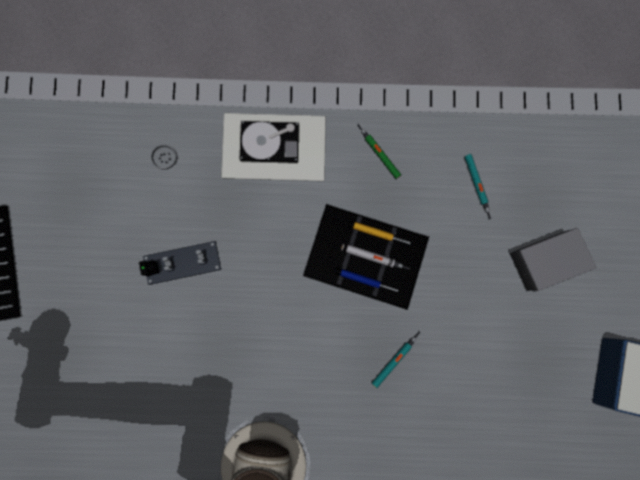

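Top view: the candidates for the driver are silver (371,256) in the tray's middle notch, green (381,155), turquoise (477,182) and turquoise (395,362). Only the silver one, lying between the yellow and blue screwdrivers, fits. The cradle is at (180,262) with its black socket at (150,267).

```bash
python3 - <<'E'
from h import *
a=eyes.get_image("top")
save(a,"crop.png",(300,200,430,315),5)
def rect(P): 
    c,(w,h),ang=cv2.minAreaRect(P[:,:2].astype(np.float32)); return np.round(c,1),np.round((w,h),1),round(ang,2)
for n in ["cradle","tray","driver_mid"]:
    for m in nets.masks_of(n,a)[:3]:
        P,u,v=cloud(a,m["region"]); print(n,m["bbox"],rect(P[P[:,2]<60]))
        d=P[:,:2]-P[:,:2].mean(0);w,V=np.linalg.eigh(d.T@d);print(V[:,1],P.mean(0))
m=nets.masks_of("cradle",a)[0];P,u,v=cloud(a,m["region"])
k=P[:,2]>25;print("high",k.sum());Q=P[k]
from scipy.cluster.hierarchy import fcluster,linkage
l=fcluster(linkage(Q),12,'distance')
for i in set(l): print(i,(l==i).sum(),Q[l==i].mean(0),Q[l==i].min(0),Q[l==i].max(0))
E
```

```text
cradle [141.0, 243.8, 220.7, 283.3] (array([472.4, 218.1]), array([ 75.1, 190. ]), 13.17)
[-0.24210371  0.97025038] [470.76695289 217.37333767  15.95859257]
tray [303.3, 204.4, 426.9, 310.6] (array([ 502. , -239.1]), array([274.6, 194.8]), 74.01)
[0.28165987 0.95951431] [ 499.77455198 -237.66828827    6.99944764]
driver_mid [466.5, 151.7, 488.7, 212.0] (array([ 695.2, -517.4]), array([148.3,  27.6]), 18.26)
[-0.95047177 -0.3108109 ] [ 699.01563686 -510.5282018    17.11525351]
driver_mid [371.7, 335.9, 421.4, 386.5] (array([ 252.8, -314.7]), array([ 23.6, 169.3]), 49.01)
[-0.76014391  0.64975475] [ 245.56259719 -305.16443789   15.7564054 ]
driver_mid [363.6, 129.6, 396.5, 174.7] (array([ 760.1, -273.8]), array([144.3,  24.6]), 37.61)
[-0.79006244 -0.61302638] [ 755.07121689 -272.99294624   16.5245867 ]
high 396
1 68 [485.58699551 164.28971872  43.48211503] [470.6465099  157.1192487   25.32516646] [499.31634081 172.68981942  57.55582451]
2 243 [454.82866063 284.57125443  53.3685837 ] [436.6601246  267.9528634   25.68363156] [473.25035702 304.22435795  67.37252161]
3 85 [466.13783484 242.55389851  42.21835059] [452.01989568 231.69746531  25.24681297] [480.92439633 252.48781647  57.60702613]
```

View pics/crop.png

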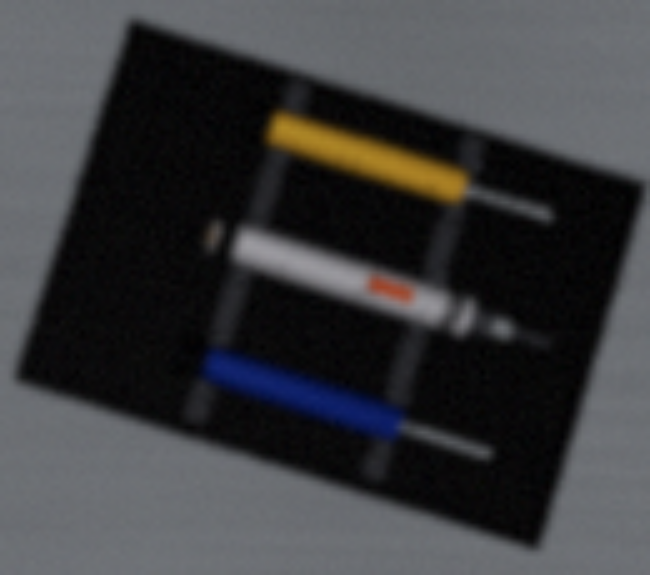

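Crop: silver driver, brass tail end at left (crop 213,235), nose and bit at right (crop 475,318), blue and yellow screwdrivers on either side. It's the right one, and its tail points to +y like the socket. I'll go over the cradle first for a closer look.

Call:
apply_moves --delta_rot '[[0, 0, 0.92], [0, 0, 0.92], [0, 0, 0.92], [0, 0, 0.92], [0, 0, 0.92], [0, 0, 0.92], [0, 0, 0.92], [0, 0, 0.92], [0, 0, 0.92], [0, 0, 0.92], [0, 0, 0]]' --xyz '[[0, 0, 0], [0, 0, 0], [0, 0, 0], [0, 0, 0], [0, 0, 0], [0, 0, 0], [0, 0, 0], [0, 0, 0], [0, 0, 0], [0, 0, 0], [0, 0, 0]]' --hand '[-1, -1, -1, -1, -1, -1, -1, -1, -1, -1, -1]'

```text
clock: 1.42
position: [221.2, 584.5, 231.3]
ee_rot: [0.788, -0.616, -0.0, -0.0]
contact_force: [0.6, 0.1, -0.6]
gripper_width: 85.5
grasp_force: 0.0
```

Call:
apply_moves --delta_rot '[[0, 0, 0], [0, 0, 0], [0, 0, 0], [0, 0, 0], [0, 0, 0], [0, 0, 0], [0, 0, 0], [0, 0, 0], [0, 0, 0], [0, 0, 0], [0, 0, 0], [0, 0, 0], [0, 0, 0], [0, 0, 0], [0, 0, 0], [0, 0, 0], [0, 0, 0], [0, 0, 0], [0, 0, 0], [0, 0, 0]]' --xyz '[[0.96, -0.34, -0.04], [0.96, -0.34, -0.04], [0.96, -0.34, -0.04], [0.96, -0.34, -0.04], [0.96, -0.34, -0.04], [0.96, -0.34, -0.04], [0.96, -0.34, -0.04], [0.96, -0.34, -0.04], [0.96, -0.34, -0.04], [0.96, -0.34, -0.04], [0.96, -0.34, -0.04], [0.96, -0.34, -0.04], [0.96, -0.34, -0.04], [0.96, -0.34, -0.04], [0.96, -0.34, -0.04], [0.96, -0.34, -0.04], [0.96, -0.34, -0.04], [0.96, -0.34, -0.04], [0, 0, 0], [0, 0, 0]]' --hand '[-1, -1, -1, -1, -1, -1, -1, -1, -1, -1, -1, -1, -1, -1, -1, -1, -1, -1, -1, -1]'

```text
clock: 3.08
position: [475.1, 201.7, 249.4]
ee_rot: [0.788, -0.615, -0.0, -0.0]
contact_force: [-0.3, -0.4, -0.7]
gripper_width: 85.4
grasp_force: 0.0
```

```bash
cat >> h.py <<'E'
from scipy.spatial.transform import Rotation as Ro
def tcp(s):
    T=np.eye(4);T[:3,:3]=Ro.from_quat(s["ee_rot"]).as_matrix();T[:3,3]=s["position"];return T
def wrist():
    s=arm.read_state();p=eyes.get_image("wrist");return s,p,tcp(s)@np.array(p["hand_eye"])
E
python3 - <<'E'
from h import *
s,p,T=wrist();print(s["position"],s["ee_rot"],s["joints"],s["contact_force"]);print(np.round(p["hand_eye"],2))
save(p,"w1.png")
for m in nets.masks_of("cradle",p)[:1]:
    P,u,v=cloud(p,m["region"],T);print(m["bbox"],cv2.minAreaRect(P[P[:,2]<14][:,:2].astype(np.float32)))
    np.save("cr.npy",np.c_[P,u,v])
    k=P[:,2]>25;Q=P[k][::7]
    from scipy.cluster.hierarchy import fcluster,linkage
    l=fcluster(linkage(Q),8,'distance')
    for i in set(l):
        if (l==i).sum()>15: print(i,(l==i).sum(),Q[l==i].mean(0),Q[l==i].min(0),Q[l==i].max(0))
E
```

```text
[475.06937705 201.73948553 249.37063332] [ 7.88240296e-01 -6.15367553e-01 -2.70505052e-05 -1.04895142e-04] [ 7.16305115e-01  1.85420127e-01 -2.26126423e-01 -1.01556568e-04
 -1.15905413e+00 -4.71172516e-01] [-0.33077426 -0.36596579 -0.71568051]
[[  -0.     -0.97   -0.26   66.08]
 [   1.     -0.     -0.     -0.91]
 [   0.     -0.26    0.97 -141.8 ]
 [   0.      0.      0.      1.  ]]
[281.7, 129.0, 352.1, 309.5] ((471.50091552734375, 230.3605499267578), (78.30097198486328, 211.61228942871094), 13.379051208496094)
3 26 [485.73792531 165.91799732  35.21827523] [478.12752724 159.43446441  31.98703857] [493.96557063 171.9416908   37.44671952]
6 40 [471.73164346 244.08305044  40.05020943] [461.19291241 237.60431715  26.76812969] [481.39655483 250.78113455  53.67764548]
7 133 [458.3330799  286.7866649   56.65654793] [439.35605437 269.80027428  43.14637465] [475.13922954 304.99012357  60.37806863]
8 34 [460.07971676 273.79645606  32.5154392 ] [446.13499345 268.82984733  26.7010261 ] [473.88237188 279.6174279   37.31800741]
```

View pics/w1.png

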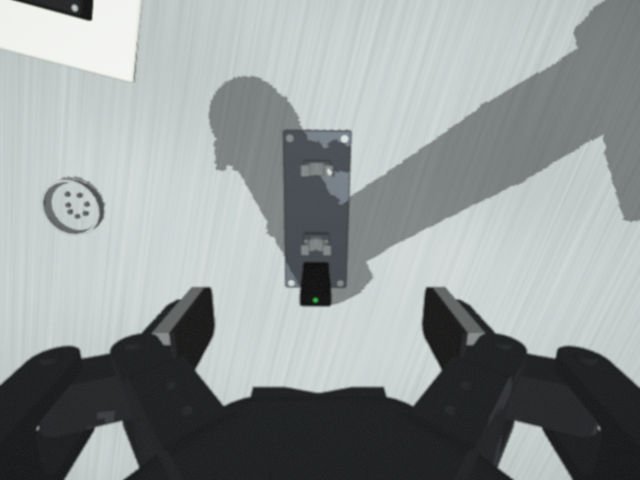

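Wrist view: cradle upright in the picture, base corners about (283,130), (351,130), (347,288), (285,288); nose clip (316,170), tail clip (316,246), black socket (316,284). Refining by intersecting pixel rays with the known heights.

```bash
cat >> h.py <<'E'
def ray(p,T,uv,z):
    n=cv2.undistortPoints(np.array(uv,float).reshape(-1,1,2),p["camera_matrix"],np.array(p["dist"])).reshape(-1,2)
    d=np.c_[n,np.ones(len(n))]@T[:3,:3].T; return T[:3,3]+d*((z-T[2,3])/d[:,2])[:,None]
E
python3 - <<'E'
from h import *
s,p,T=wrist()
save(p,"w1c.png",(270,120,370,315),3)
f=p["frame"].astype(int);g=f.sum(2)
m=nets.masks_of("cradle",p)[0]["region"]
# base side edges at each row: first/last mask pixel
L=[];R=[]
for r in list(range(140,158))+list(range(185,225)):
    c=np.nonzero(m[r])[0];L.append((c[0]-.5,r));R.append((c[-1]+.5,r))
for E in (L,R):
    W=ray(p,T,E,8)[:,:2]; d=W-np.median(W,0); a=np.polyfit(W[:,1],W[:,0],1); res=W[:,0]-np.polyval(a,W[:,1]); k=abs(res)<1.5;a=np.polyfit(W[k,1],W[k,0],1);print("edge",a,np.degrees(np.arctan(-a[0])),k.sum(),"x at y=203",np.polyval(a,203))
print("mask base cols/rows",[ (r,np.nonzero(m[r])[0][[0,-1]]) for r in (135,150,200,220)], np.nonzero(m[:,290])[0][[0,-1]])
print(ray(p,T,[(283,130),(351,130),(347,288),(285,288)],8))
# dark socket
k=(g<110)&m; 
for r in range(264,306,6): print(r,np.nonzero(k[r])[0][[0,-1]])
# range profile along axis col 316
for r in range(155,310,4): 
    z=np.zeros((480,640),bool);z[r,312:321]=1
    P,_,_=cloud(p,z,T)
    if len(P): print(r,np.round(np.median(P,0),1),end=';')
E
```

```text
edge [-2.50124997e-01  5.66302026e+02] 14.042983791882888 58 x at y=203 515.5266516903004
edge [-2.25048578e-01  4.86183045e+02] 12.683032673911333 58 x at y=203 440.4981837311611
mask base cols/rows [(135, array([283, 351])), (150, array([282, 351])), (200, array([283, 349])), (220, array([284, 347]))] [129 286]
[[529.509013   139.21289404   8.        ]
 [460.02467037 121.71693118   8.        ]
 [416.30411793 296.50019619   8.        ]
 [487.81420774 314.51031575   8.        ]]
264 [303 327]
270 [303 327]
276 [302 328]
282 [301 328]
288 [302 328]
294 [301 329]
300 [301 329]
155 [489.5 155.8   7. ];159 [488.6 159.   20.4];163 [487.7 162.3  34.3];167 [486.8 166.   34.6];171 [485.8 170.1  34. ];175 [484.4 176.3   7.4];179 [483.3 180.6   7.3];183 [482.3 184.9   7.3];187 [481.2 189.2   7.2];191 [480.1 193.5   7.5];195 [479.  197.8   6.9];199 [478.  201.9   7.4];203 [476.8 206.5   7. ];207 [475.8 210.6   7.5];211 [474.6 215.3   6.9];215 [473.4 220.    7. ];219 [472.4 224.2   7. ];223 [471.3 228.6   7.3];227 [470.7 233.2   7.3];231 [469.3 236.3  12.2];235 [468.9 238.3  22.4];239 [468.4 239.6  34.6];243 [467.3 244.   34.9];247 [466.2 248.3  34.6];251 [463.7 261.3   7.2];255 [462.1 265.3   7.9];259 [460.8 270.5   7. ];263 [460.5 271.4  18.2];267 [460.5 271.2  31.2];271 [459.5 275.1  33. ];275 [458.2 280.   32.8];279 [459.6 274.1  58.1];283 [458.6 277.8  58.7];287 [457.6 282.4  58.9];291 [456.4 286.9  58.4];295 [455.3 290.8  59.8];299 [454.5 294.6  60.2];303 [453.3 299.8  58.9];307 [444.9 334.2  -1.5];
```

View pics/w1c.png

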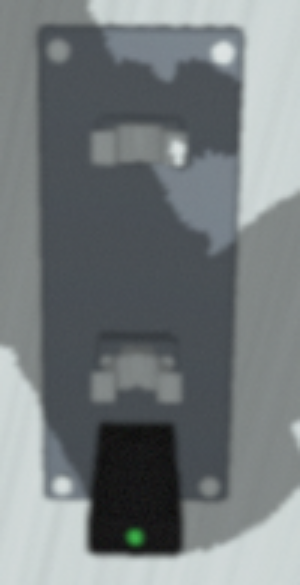

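Call:
apply_moves --delta_rot '[[0, 0, 0], [0, 0, 0], [0, 0, 0], [0, 0, 0], [0, 0, 0], [0, 0, 0], [0, 0, 0], [0, 0, 0], [0, 0, 0], [0, 0, 0], [0, 0, 0], [0, 0, 0], [0, 0, 0], [0, 0, 0], [0, 0, 0], [0, 0, 0], [0, 0, 0], [0, 0, 0]]' --xyz '[[0.965, 0.19, 0.09], [0.965, 0.19, 0.09], [0.965, 0.19, 0.09], [0.965, 0.19, 0.09], [0.965, 0.19, 0.09], [0.965, 0.19, 0.09], [0.965, 0.19, 0.09], [0.965, 0.19, 0.09], [0.965, 0.19, 0.09], [0.965, 0.19, 0.09], [0.965, 0.19, 0.09], [0.965, 0.19, 0.09], [0.965, 0.19, 0.09], [0.965, 0.19, 0.09], [0.965, 0.19, 0.09], [0.965, 0.19, 0.09], [0.965, 0.19, 0.09], [0.965, 0.19, 0.09]]' --hand '[-1, -1, -1, -1, -1, -1, -1, -1, -1, -1, -1, -1, -1, -1, -1, -1, -1, -1]'

```text
clock: 4.78
position: [497.6, -239.6, 208.8]
ee_rot: [0.789, -0.614, 0.0, -0.0]
contact_force: [0.0, 1.0, 0.1]
gripper_width: 85.3
grasp_force: 0.0
```

Call:
apply_moves --delta_rot '[[0, 0, 1], [0, 0, 1], [0, 0, 1], [0, 0, 1], [0, 0, 1], [0, 0, 0.07], [0, 0, 0], [0, 0, 0]]' --xyz '[[0, 0, 0], [0, 0, 0], [0, 0, 0], [0, 0, 0], [0, 0, 0], [0, 0, 0], [0, 0, 0], [0, 0, 0]]' --hand '[-1, -1, -1, -1, -1, -1, -1, -1]'

```text
clock: 5.45
position: [497.5, -238.8, 208.8]
ee_rot: [-0.601, 0.799, -0.0, 0.0]
contact_force: [0.6, 0.3, 0.7]
gripper_width: 85.5
grasp_force: 0.0
```

```bash
python3 - <<'E'
from h import *
s,p,T=wrist();print(s["position"],s["ee_rot"],s["contact_force"])
save(p,"w2.png")
for m in nets.masks_of("driver_mid",p)[:3]:
    P,u,v=cloud(p,m["region"],T);d=P[:,:2]-P[:,:2].mean(0);w,V=np.linalg.eigh(d.T@d)
    print(m["score"],m["bbox"],P.mean(0),V[:,1],np.percentile(P[:,2],95), (d@V[:,1]).min(),(d@V[:,1]).max())
E
```

```text
[ 497.48268969 -238.81503178  208.83541832] [-6.00708350e-01  7.99468247e-01 -1.13737481e-05  4.86920089e-06] [0.5620964  0.29748461 0.69669222]
0.72 [304.8, 94.0, 328.8, 281.7] [ 497.61983437 -251.46396301   38.84360739] [0.28193543 0.95943338] 42.18091261308494 -90.49477176419353 78.59719576109588
0.69 [23.1, 186.8, 108.1, 317.8] [ 754.06103435 -274.33170677   15.23206282] [-0.78745773 -0.61636866] 18.773733240090028 -104.13077095741666 65.94398902779672
0.59 [473.7, 9.3, 640.0, 107.0] [ 251.59157707 -306.09173599   15.11187511] [-0.75491952  0.65581745] 18.837896190895265 -93.28946973944359 76.89711257994716
```

View pics/w2.png

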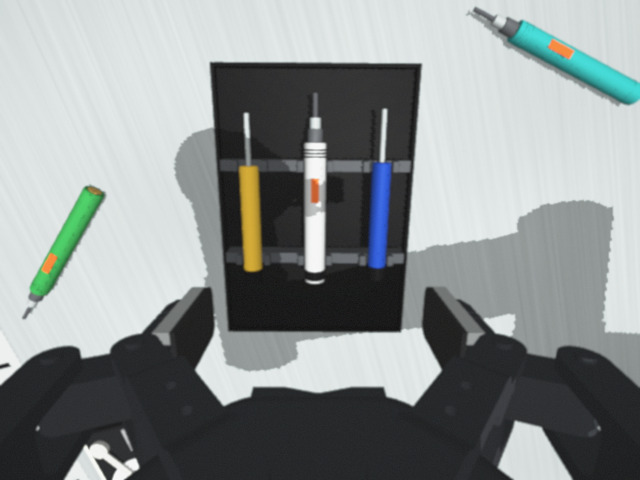

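Wrist view: silver driver at (315,143) to (315,283), tail (brass rim) at the bottom, nose up. Neighbours are 60 mm off, so I'll go down with the fingers half open.

```bash
python3 - <<'E'
from h import *
s,p,T=wrist()
N=ray(p,T,[(315,142)],42)[0];B=ray(p,T,[(314.5,285)],35)[0]
print(N,B,np.linalg.norm(N-B))
m=nets.masks_of("driver_mid",p)[0]["region"]
E=[];
for r in range(150,270):
    c=np.nonzero(m[r])[0]; E.append(((c[0]+c[-1])/2,r))
W=ray(p,T,E,41)[:,:2];a=np.polyfit(W[:,1],W[:,0],1);print("axis x=",a,np.degrees(np.arctan(a[0])))
yy=(N[1]+B[1])/2;mid=np.array([np.polyval(a,yy),yy]);print("mid",mid)
R=T0=tcp(s)[:3,:3];t=np.nonzero(nets.masks_of("tray",p)[0]["region"]);print("tray",t[0].min(),t[0].max())
d=np.r_[mid,14]-s["position"];print("to go tool",R.T@d, "tool x angle",np.degrees(np.arctan2(R[1,0],R[0,0])))
print("bars",ray(p,T,[(316,166),(316,258)],23.5),"tray ends",ray(p,T,[(316,64),(314,331)],12))
E
```

```text
[ 483.00562125 -300.55939743   42.        ] [ 521.64855106 -170.92592853   35.        ] 135.4515126601704
axis x= [2.92507636e-01 5.71118246e+02] 16.304601037704497
mid [ 502.16171716 -235.74266298]
tray 62 333
to go tool [ -4.4844645   -3.63125969 194.84595323] tool x angle -106.23141291677209
bars [[ 488.36012742 -279.62786494   23.5       ]
 [ 513.59709271 -193.45042648   23.5       ]] tray ends [[ 463.59251863 -364.4478401    12.        ]
 [ 540.48860643 -109.62159716   12.        ]]
```

Call:
apply_moves --delta_rot '[[0, 0, 0], [0, 0, 0], [0, 0, 0], [0, 0, 0], [0, 0, 0], [0, 0, 0], [0, 0, 0], [0, 0, 0], [0, 0, 0], [0, 0, 0], [0, 0, 0], [0, 0, 0]]' --xyz '[[0, -0.145, 0], [0, 0, 0], [0, 0, 0.5], [0, 0, 0.5], [0, 0, 1], [0, 0, 1], [0, 0, 1], [0, 0, 0.5], [0, 0, 0.5], [0, 0, 0], [0, 0, 0], [0, 0, 0]]' --hand '[0, 0, 0, 0, 0, 0, 0, 0, 0, 0, 0, 0]'

```text
clock: 6.7
position: [501.5, -240.6, 84.6]
ee_rot: [-0.6, 0.8, -0.001, 0.0]
contact_force: [-0.1, 0.5, 0.3]
gripper_width: 42.9
grasp_force: 0.0
```

```bash
python3 - <<'E'
from h import *
s,p,T=wrist();print(s["position"],s["gripper_width"],s["contact_force"])
save(p,"w3.png")
E
```

```text
[ 501.47438015 -240.58489884   84.62257815] 42.92895143805082 [-0.08092708  0.51561848  0.33471067]
```

View pics/w3.png

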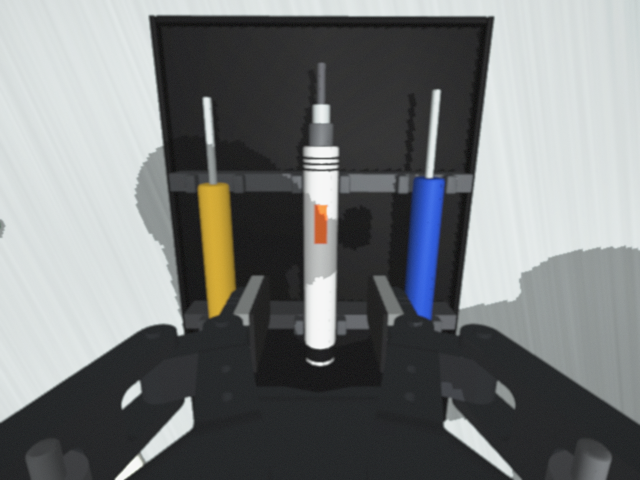

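Driver (320,255) sits centred between the half-open fingers (250 and 388), and the neighbours are clear. Going down to grip.

Call:
apply_moves --delta_rot '[[0, 0, 0], [0, 0, 0], [0, 0, 0], [0, 0, 0], [0, 0, 0], [0, 0, 0], [0, 0, 0]]' --xyz '[[0, 0, 0.5], [0, 0, 0.6], [0, 0, 0.6], [0, 0, 0.5], [0, 0, 0.4], [0, 0, 0.22], [0, 0, 0]]' --hand '[0, 0, 0, 0, 0, 0, 0]'

```text
clock: 7.33
position: [500.4, -240.3, 12.7]
ee_rot: [-0.599, 0.8, 0.0, -0.0]
contact_force: [0.2, -0.9, 0.3]
gripper_width: 42.5
grasp_force: 0.0
```

Call:
apply_moves --delta_rot '[[0, 0, 0], [0, 0, 0], [0, 0, 0], [0, 0, 0], [0, 0, 0], [0, 0, 0], [0, 0, 0], [0, 0, 0]]' --xyz '[[0, 0, 0], [0, 0, 0], [0, 0, 0], [0, 0, 0], [0, 0, 0], [0, 0, 0], [0, 0, 0], [0, 0, 0]]' --hand '[1, 1, 1, 1, 1, 1, 1, 1]'

```text
clock: 8.0
position: [501.5, -240.5, 14.3]
ee_rot: [-0.6, 0.8, -0.001, 0.001]
contact_force: [-1.2, -0.0, 5.4]
gripper_width: 16.6
grasp_force: 58.8
```

Call:
apply_moves --delta_rot '[[0, 0, 0], [0, 0, 0], [0, 0, 0], [0, 0, 0], [0, 0, 0], [0, 0, 0], [0, 0, 0], [0, 0, 0], [0, 0, 0]]' --xyz '[[0, 0, -0.2], [0, 0, -0.4], [0, 0, -0.6], [0, 0, -0.6], [0, 0, -0.8], [0, 0, -0.8], [0, 0, -0.8], [0, 0, 0], [0, 0, 0]]' --hand '[1, 1, 1, 1, 1, 1, 1, 1, 1]'

```text
clock: 8.75
position: [501.1, -240.3, 119.5]
ee_rot: [-0.599, 0.801, -0.001, 0.001]
contact_force: [-0.7, 0.3, -1.6]
gripper_width: 17.0
grasp_force: 58.6
```

```bash
python3 - <<'E'
from h import *
s,p,T=wrist();print(s["position"],s["gripper_width"],s["contact_force"],s["wrist_torque"])
save(p,"w4.png")
E
```

```text
[ 501.10814484 -240.29141653  119.54302299] 17.038435056798487 [-0.72942038  0.28948958 -1.55398317] [ 0.05905716 -0.0237948   0.0308483 ]
```

View pics/w4.png

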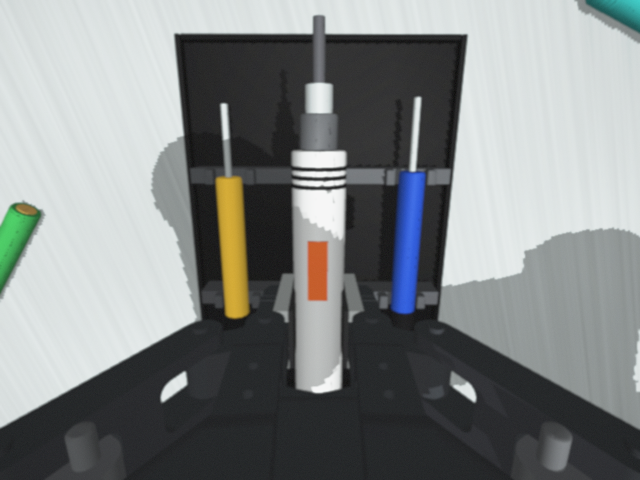

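Driver (barrel 293–346, nose rim at row ~152) is held straight, and the neighbours haven't moved. Measuring it in the tool frame.

```bash
python3 - <<'E'
from h import *
s,p,T=wrist(); H=np.array(p["hand_eye"])
m=np.zeros((480,640),bool);m[158:385,300:340]=1
P,u,v=cloud(p,m,H)
k=P[:,2]<-15;P=P[k];u=u[k];v=v[k]
# per x slice fit circle top: z_top
X=[];Z=[];Y=[]
for r in range(160,384,6):
    q=P[v==r]
    # cylinder section least squares: z= zc - sqrt(r^2-(y-yc)^2)
    from scipy.optimize import least_squares
    f=least_squares(lambda a:a[0]-np.sqrt(np.maximum(9.5**2-(q[:,1]-a[1])**2,0.1))-q[:,2],[-20+0,0],loss='soft_l1').x
    X.append(np.median(q[:,0]));Z.append(f[0]);Y.append(f[1])
X=np.array(X);print(np.c_[X,Z,Y][::4].round(1));a=np.polyfit(X,Z,1);b=np.polyfit(X,Y,1);print("pitch deg",np.degrees(np.arctan(a[0])),"zc at x=0",a[1],"yaw deg",np.degrees(np.arctan(b[0])),"yc at 0",b[1])
m=np.zeros((480,640),bool);m[145:165,312:328]=1
P,u,v=cloud(p,m,H)
for r in range(146,164,2): print(r,np.median(P[v==r],0).round(1))
E
```

```text
[[ 59.1 -17.6  -0.4]
 [ 51.3 -17.7  -0.5]
 [ 43.2 -17.6  -0.8]
 [ 34.8 -17.5  -0.4]
 [ 26.5 -18.   -1. ]
 [ 17.3 -17.9  -0.3]
 [  7.7 -17.4  -0.6]
 [ -2.1 -17.7  -0.6]
 [-12.1 -17.6  -0.7]
 [-22.8 -17.5  -0.9]]
pitch deg -0.013870357289393877 zc at x=0 -17.67601938169334 yaw deg 0.12579735513016807 yc at 0 -0.6319981519984246
146 [ 63.4  -0.2 -23.9]
148 [ 62.8  -0.2 -23.6]
150 [ 62.1  -0.2 -23.9]
152 [ 61.6  -0.2 -26.4]
154 [ 61.   -0.2 -26.9]
156 [ 60.4  -0.2 -27.2]
158 [ 59.7  -0.2 -26.9]
160 [ 59.1  -0.2 -26.9]
162 [ 58.4  -0.2 -26.7]
```

Call:
apply_moves --delta_rot '[[0, 0, -0.8], [0, 0, -0.9], [0, 0, -0.9], [0, 0, -0.9], [0, 0, -0.9], [0, 0, -0.65], [0, 0, 0], [0, 0, 0]]' --xyz '[[0, 0, 0], [0, 0, 0], [0, 0, 0], [0, 0, 0], [0, 0, 0], [0, 0, 0], [0, 0, 0], [0, 0, 0]]' --hand '[1, 1, 1, 1, 1, 1, 1, 1]'

```text
clock: 9.52
position: [500.0, -240.1, 117.0]
ee_rot: [0.787, -0.617, -0.001, 0.001]
contact_force: [-0.0, -0.7, -0.7]
gripper_width: 17.2
grasp_force: 58.6
```

Call:
apply_moves --delta_rot '[[0, 0, 0], [0, 0, 0], [0, 0, 0], [0, 0, 0], [0, 0, 0], [0, 0, 0], [0, 0, 0], [0, 0, 0], [0, 0, 0], [0, 0, 0], [0, 0, 0], [0, 0, 0], [0, 0, 0], [0, 0, 0], [0, 0, 0], [0, 0, 0], [0, 0, 0], [0, 0, 0], [0, 0, 0], [0, 0, 0]]' --xyz '[[-0.5, -0.1, 0], [-0.9, -0.17, 0], [-1, -0.19, 0], [-1, -0.19, 0], [-1, -0.19, 0], [-1, -0.19, 0], [-1, -0.19, 0], [-1, -0.19, 0], [-1, -0.19, 0], [-1, -0.2, 0], [-1, -0.2, 0], [-1, -0.2, 0], [-1, -0.2, 0], [-1, -0.2, 0.2], [-1, -0.2, 0.3], [-1, -0.2, 0.3], [-0.9, -0.18, 0.2], [-0.9, -0.18, 0.2], [0, -0.1, 0], [0, 0, 0]]' --hand '[1, 1, 1, 1, 1, 1, 1, 1, 1, 1, 1, 1, 1, 1, 1, 1, 1, 1, 1, 1]'

```text
clock: 11.18
position: [480.6, 199.0, 87.8]
ee_rot: [0.788, -0.615, -0.0, 0.001]
contact_force: [-0.3, 0.4, -1.2]
gripper_width: 17.0
grasp_force: 58.6
```

```bash
python3 - <<'E'
from h import *
s,p,T=wrist();print(s["position"],s["ee_rot"],s["gripper_width"],s["contact_force"],s["wrist_torque"])
R=tcp(s)[:3,:3];print("angle",np.degrees(np.arctan2(R[1,0],R[0,0])),"togo",R.T@(np.array([478.5,196.8,50])-s["position"]))
save(p,"w5.png")
E
```

```text
[480.56456888 199.02433804  87.7730727 ] [ 7.88190336e-01 -6.15431338e-01 -9.11136065e-05  5.04570952e-04] 17.047690944892018 [-0.28794757  0.3631097  -1.20509203] [-0.0668245   0.02884426 -0.07398064]
angle -75.96653682499733 togo [ 1.63928263  2.50804432 37.77615137]
```

View pics/w5.png

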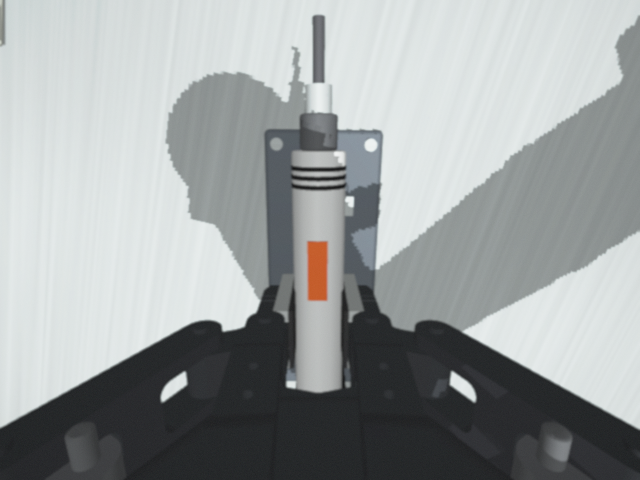

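Driver nose rim at row 152, col 319.5; base edges at 265 and 382 give a centre of 323.7, i.e. 2.5 mm to the right, agreeing with the computed remainder. Correcting, then going down to just above the lips.

Call:
apply_moves --delta_rot '[[0, 0, 0], [0, 0, 0], [0, 0, 0], [0, 0, 0], [0, 0, 0], [0, 0, 0], [0, 0, 0]]' --xyz '[[0.065, 0.1, 0.3], [0, 0, 0.4], [0, 0, 0.4], [0, 0, 0.3], [0, 0, 0.2], [0, 0, 0], [0, 0, 0]]' --hand '[1, 1, 1, 1, 1, 1, 1]'

```text
clock: 11.82
position: [479.0, 195.4, 47.8]
ee_rot: [0.788, -0.616, -0.0, 0.0]
contact_force: [0.4, 1.2, 0.4]
gripper_width: 17.5
grasp_force: 58.6
```

```bash
python3 - <<'E'
from h import *
s,p,T=wrist();print(s["position"],s["contact_force"]);H=np.array(p["hand_eye"])
R=tcp(s)[:3,:3];print("angle",np.degrees(np.arctan2(R[1,0],R[0,0])),"togo",R.T@(np.array([478.5,196.8,41])-s["position"]))
b=eyes.get_image("scene")
m=nets.masks_of("cradle",p)[0]["region"]
for r in range(110,260,12):
    c=np.nonzero(m[r])[0]
    if len(c): print(r,c[[0,-1]],ray(p,T,[(c[0]-.5,r),(c[-1]+.5,r)],8).mean(0)[:2].round(1))
x,y=cv2.projectPoints(np.array([[478.,203,50]]),cv2.Rodrigues(np.array(b["R"]))[0],np.array(b["t"]),b["camera_matrix"],np.array(b["dist"]))[0].ravel().astype(int);print(x,y)
a=p["frame"];c=b["frame"][max(y-60,0):y+60,max(x-80,0):x+80];c=cv2.resize(c,None,fx=3.5,fy=3.5)
cv2.imwrite("pics/s6.png",c[:,:,::-1])
E
```

```text
[478.9731647  195.36284034  47.83200966] [0.37309912 1.21672911 0.39809766]
angle -76.0624273793806 togo [-1.51254329  0.10732679  6.83127825]
134 [250 361] [502.4 130.6]
146 [248 391] [494.2 134.6]
158 [248 391] [492.8 140.3]
170 [249 390] [491.3 146.2]
182 [249 389] [490.1 152.2]
194 [250 389] [488.3 158.2]
206 [250 387] [487.3 164.6]
218 [251 387] [485.5 170.8]
230 [251 386] [484.1 177.3]
242 [251 386] [482.5 183.8]
254 [252 384] [481.1 190.5]
399 171
```

View pics/s6.png

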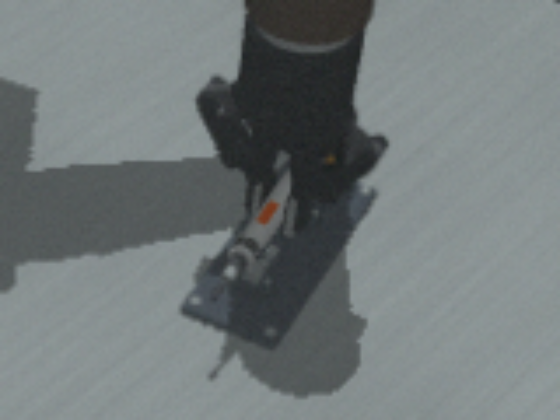

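Scene crop: the driver lies along the cradle, just above both clips (nose clip around 265,270), clear of the socket. Pressing in small steps.

Call:
apply_moves --delta_rot '[[0, 0, 0], [0, 0, 0], [0, 0, 0], [0, 0, 0], [0, 0, 0], [0, 0, 0], [0, 0, 0], [0, 0, 0]]' --xyz '[[0, 0, 0.06], [0, 0, 0.06], [0, 0, 0.05], [0, 0, 0.04], [0, 0, 0.04], [0, 0, 0.04], [0, 0, 0], [0, 0, 0]]' --hand '[1, 1, 1, 1, 1, 1, 1, 1]'

```text
clock: 12.63
position: [478.9, 195.6, 41.0]
ee_rot: [0.788, -0.616, -0.0, 0.0]
contact_force: [0.1, 0.2, -0.5]
gripper_width: 16.9
grasp_force: 58.5
```

Call:
apply_moves --delta_rot '[[0, 0, 0], [0, 0, 0], [0, 0, 0], [0, 0, 0]]' --xyz '[[0, 0, 0.04], [0, 0, 0.04], [0, 0, 0], [0, 0, 0]]' --hand '[1, 1, 1, 1]'

```text
clock: 12.97
position: [479.2, 195.8, 39.9]
ee_rot: [0.788, -0.616, 0.0, -0.0]
contact_force: [-1.2, -0.2, 4.8]
gripper_width: 17.6
grasp_force: 59.3
```

Call:
apply_moves --delta_rot '[[0, 0, 0], [0, 0, 0], [0, 0, 0], [0, 0, 0]]' --xyz '[[0, 0, 0.04], [0, 0, 0.04], [0, 0, 0], [0, 0, 0]]' --hand '[1, 1, 1, 1]'

```text
clock: 13.3
position: [479.6, 195.8, 39.5]
ee_rot: [0.788, -0.616, 0.001, -0.001]
contact_force: [-5.2, -1.8, 14.9]
gripper_width: 17.4
grasp_force: 60.5
```

Call:
apply_moves --delta_rot '[[0, 0, 0], [0, 0, 0], [0, 0, 0]]' --xyz '[[0, 0, 0.04], [0, 0, 0], [0, 0, 0]]' --hand '[1, 1, 1]'

```text
clock: 13.55
position: [479.8, 195.9, 39.3]
ee_rot: [0.788, -0.615, 0.001, -0.001]
contact_force: [-6.2, -2.7, 20.8]
gripper_width: 17.2
grasp_force: 60.9
```

Call:
apply_moves --delta_rot '[[0, 0, 0], [0, 0, 0], [0, 0, 0]]' --xyz '[[0, 0, 0.04], [0, 0, 0], [0, 0, 0]]' --hand '[1, 1, 1]'

```text
clock: 13.8
position: [480.0, 196.0, 39.2]
ee_rot: [0.788, -0.615, 0.001, -0.001]
contact_force: [-7.4, -3.5, 26.0]
gripper_width: 17.6
grasp_force: 61.5
```

Call:
apply_moves --delta_rot '[[0, 0, 0], [0, 0, 0], [0, 0, 0]]' --xyz '[[0, 0.05, 0.02], [0, 0, 0], [0, 0, 0]]' --hand '[1, 1, 1]'

```text
clock: 14.05
position: [479.2, 195.8, 38.2]
ee_rot: [0.788, -0.615, 0.001, -0.002]
contact_force: [-6.0, -3.5, 21.7]
gripper_width: 17.3
grasp_force: 60.9
```

Call:
apply_moves --delta_rot '[[0, 0, 0], [0, 0, 0], [0, 0, 0]]' --xyz '[[0, 0, 0.02], [0, 0, 0], [0, 0, 0]]' --hand '[1, 1, 1]'

```text
clock: 14.3
position: [479.3, 195.8, 38.1]
ee_rot: [0.788, -0.615, 0.001, -0.002]
contact_force: [-6.4, -4.3, 24.2]
gripper_width: 17.1
grasp_force: 61.2
```

Call:
apply_moves --delta_rot '[[0, 0, 0], [0, 0, 0], [0, 0, 0]]' --xyz '[[0, 0.05, 0.02], [0, 0, 0], [0, 0, 0]]' --hand '[1, 1, 1]'

```text
clock: 14.55
position: [479.2, 195.9, 38.0]
ee_rot: [0.788, -0.615, 0.002, -0.003]
contact_force: [-3.4, -3.3, 23.9]
gripper_width: 17.2
grasp_force: 61.3
```

Call:
apply_moves --delta_rot '[[0, 0, 0], [0, 0, 0], [0, 0, 0]]' --xyz '[[0, 0, 0.02], [0, 0, 0], [0, 0, 0]]' --hand '[1, 1, 1]'

```text
clock: 14.8
position: [479.3, 195.9, 37.9]
ee_rot: [0.788, -0.615, 0.002, -0.003]
contact_force: [-4.2, -4.6, 27.8]
gripper_width: 17.2
grasp_force: 61.5
```

```bash
python3 - <<'E'
from h import *
s=arm.read_state();R=tcp(s)[:3,:3];print("F tool",R.T@s["contact_force"],"M tool",R.T@s["wrist_torque"],"rot",Ro.from_matrix(R.T@Ro.from_quat([.788190,-.615431,0,0]).as_matrix()).as_rotvec(True), R.T@(np.array([477.1,205,45])-s["position"]))
E
```

```text
F tool [  3.47183705   5.01096127 -27.82510721] M tool [-1.3099592   0.87705923  0.08109578] rot [-0.38835769  0.03721993  0.04117893] [-9.35401085 -0.11585549 -7.05609509]
```

Call:
apply_moves --delta_rot '[[0, 0, 0], [0, 0, 0], [0, 0, 0]]' --xyz '[[0, 0.05, 0.03], [0, 0, 0], [0, 0, 0]]' --hand '[1, 1, 1]'

```text
clock: 15.05
position: [479.2, 196.0, 37.8]
ee_rot: [0.789, -0.615, 0.002, -0.004]
contact_force: [-2.4, -6.1, 29.4]
gripper_width: 17.4
grasp_force: 61.7
```

Call:
apply_moves --delta_rot '[[0, 0, 0], [0, 0, 0], [0, 0, 0]]' --xyz '[[0, 0, 0.04], [0, 0, 0], [0, 0, 0]]' --hand '[1, 1, 1]'

```text
clock: 15.3
position: [479.3, 196.1, 37.4]
ee_rot: [0.789, -0.615, 0.003, -0.004]
contact_force: [-4.0, -6.6, 32.0]
gripper_width: 17.5
grasp_force: 62.3
```

Call:
apply_moves --delta_rot '[[0, 0, 0], [0, 0, 0], [0, 0, 0]]' --xyz '[[0.02, 0.02, 0.03], [0, 0, 0], [0, 0, 0]]' --hand '[1, 1, 1]'

```text
clock: 15.55
position: [479.3, 196.1, 37.0]
ee_rot: [0.789, -0.615, 0.003, -0.005]
contact_force: [-4.1, -4.8, 34.1]
gripper_width: 17.0
grasp_force: 62.3
```

```bash
cat > st.py <<'E'
from h import *
s,p,T=wrist(); H=np.array(p["hand_eye"]);R=tcp(s)[:3,:3]
print("t",s["clock"],"F tool",(R.T@s["contact_force"]).round(1),"pos",s["position"].round(1))
print("rot err (tool, deg)",Ro.from_matrix(Ro.from_quat([.788190,-.615431,0,0]).as_matrix().T@R).as_rotvec(True).round(2))
X=[];Z=[];Y=[]
from scipy.optimize import least_squares
for r in range(160,384,6):
    m=np.zeros((480,640),bool);m[r,300:340]=1
    q,_,_=cloud(p,m,T)
    q=q[q[:,2]>30]
    if len(q)<15: continue
    # along cradle axis frame
    f=np.c_[(q[:,:2]-[477.1,205])@[-.2385,.971],(q[:,:2]-[477.1,205])@[.971,.2385],q[:,2]]
    e=least_squares(lambda a:a[0]+np.sqrt(np.maximum(9.5**2-(f[:,1]-a[1])**2,.1))-f[:,2],[45,0],loss='soft_l1').x
    X.append(np.median(f[:,0]));Z.append(e[0]);Y.append(e[1])
X=np.array(X);a=np.polyfit(X,Z,1);b=np.polyfit(X,Y,1)
print("axis height at nose clip, mid, tail clip",np.polyval(a,[-40,0,40]).round(2),"lateral",np.polyval(b,[-40,0,40]).round(2),"barrel y range seen",X.min(),X.max())
E
python3 st.py
```

```text
t 15.55 F tool [  3.6   4.8 -34.2] pos [479.3 196.1  37. ]
rot err (tool, deg) [ 0.63 -0.11 -0.08]
axis height at nose clip, mid, tail clip [54.45 55.03 55.62] lateral [0.64 0.67 0.71] barrel y range seen -68.70453430941451 15.403317584694623
```

Call:
apply_moves --delta_rot '[[0, 0, 0], [0, 0, 0], [0, 0, 0]]' --xyz '[[0, 0.02, 0.03], [0, 0, 0], [0, 0, 0]]' --hand '[1, 1, 1]'

```text
clock: 15.85
position: [479.3, 196.1, 36.5]
ee_rot: [0.789, -0.615, 0.003, -0.005]
contact_force: [-3.8, -5.3, 33.9]
gripper_width: 17.0
grasp_force: 62.4
```

Call:
apply_moves --delta_rot '[[0, 0, 0], [0, 0, 0], [0, 0, 0]]' --xyz '[[0, 0, 0.03], [0, 0, 0], [0, 0, 0]]' --hand '[1, 1, 1]'

```text
clock: 16.1
position: [479.2, 196.1, 35.9]
ee_rot: [0.789, -0.615, 0.003, -0.005]
contact_force: [-3.3, -5.7, 35.6]
gripper_width: 16.9
grasp_force: 62.5
```

Call:
apply_moves --delta_rot '[[0, 0, 0], [0, 0, 0], [0, 0, 0]]' --xyz '[[0, 0, 0.03], [0, 0, 0], [0, 0, 0]]' --hand '[1, 1, 1]'

```text
clock: 16.35
position: [479.4, 196.2, 35.6]
ee_rot: [0.789, -0.615, 0.003, -0.006]
contact_force: [-5.8, -5.4, 39.8]
gripper_width: 17.2
grasp_force: 62.9
```

Call:
apply_moves --delta_rot '[[0, 0, 0], [0, 0, 0], [0, 0, 0]]' --xyz '[[0, 0, 0.03], [0, 0, 0], [0, 0, 0]]' --hand '[1, 1, 1]'

```text
clock: 16.6
position: [479.3, 196.2, 34.7]
ee_rot: [0.789, -0.615, 0.003, -0.006]
contact_force: [-4.4, -5.2, 39.3]
gripper_width: 17.2
grasp_force: 62.9
```

```bash
cat >> st.py <<'E'
save(p,"w%d.png"%(s["clock"]*100))
E
python3 st.py; ls pics
```

```text
t 16.6 F tool [  3.9   5.  -39.3] pos [479.3 196.2  34.7]
rot err (tool, deg) [ 0.7  -0.14 -0.09]
axis height at nose clip, mid, tail clip [51.58 52.99 54.41] lateral [0.57 0.62 0.66] barrel y range seen -68.51469925811375 15.068313734477073
crop.png
s6.png
scene.png
top.png
w1.png
w1660.png
w1c.png
w2.png
w3.png
w4.png
w5.png
```

View pics/w1660.png

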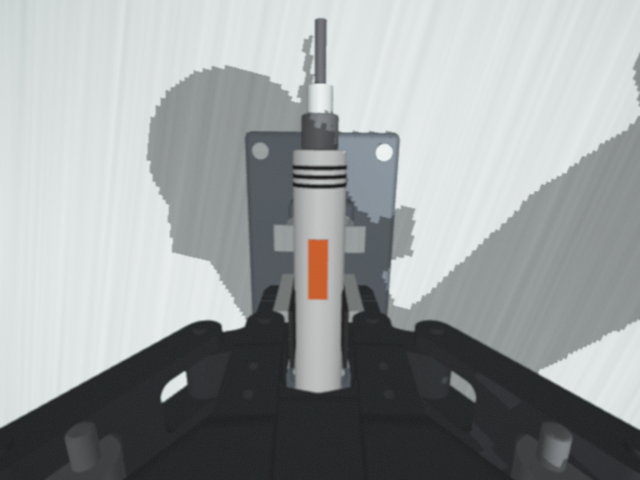

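Wrist view: nose-clip lips at (284,238) and (354,238), spread evenly about the barrel (319). The nose is going in first; I'll keep pressing.

Call:
apply_moves --delta_rot '[[0, 0, 0], [0, 0, 0], [0, 0, 0]]' --xyz '[[0, 0, 0.03], [0, 0, 0], [0, 0, 0]]' --hand '[1, 1, 1]'

```text
clock: 16.9
position: [479.2, 196.2, 33.4]
ee_rot: [0.789, -0.615, 0.003, -0.006]
contact_force: [-4.5, -4.8, 34.4]
gripper_width: 17.2
grasp_force: 62.3
```

Call:
apply_moves --delta_rot '[[0, 0, 0], [0, 0, 0], [0, 0, 0]]' --xyz '[[0, 0, 0.03], [0, 0, 0], [0, 0, 0]]' --hand '[1, 1, 1]'

```text
clock: 17.15
position: [478.7, 196.2, 30.0]
ee_rot: [0.788, -0.615, 0.002, -0.005]
contact_force: [2.8, -2.2, 11.3]
gripper_width: 17.4
grasp_force: 61.0
```

```bash
python3 st.py
```

```text
t 17.15 F tool [  2.8  -2.4 -11.3] pos [478.7 196.2  30. ]
rot err (tool, deg) [ 0.64 -0.19  0.01]
axis height at nose clip, mid, tail clip [44.95 49.35 53.74] lateral [0.02 0.16 0.31] barrel y range seen -68.13226937430412 13.551658969539679
```

Nose clip has snapped home (axis 45.0), but the tail is still on its lips (53.7). I'll regrip nearer the tail clip so the push goes there and not on the seated nose saddle.

Call:
apply_moves --delta_rot '[[0, 0, 0], [0, 0, 0], [0, 0, 0], [0, 0, 0], [0, 0, 0], [0, 0, 0]]' --xyz '[[0, 0, -0.08], [0, 0, 0], [0, 0, 0], [0, 0, 0], [0, 0, 0], [0, 0, 0]]' --hand '[0, 0, 0, 0, 0, 0]'

```text
clock: 17.7
position: [474.2, 193.9, 27.6]
ee_rot: [0.788, -0.616, -0.0, 0.001]
contact_force: [0.2, -0.3, -0.2]
gripper_width: 42.7
grasp_force: 0.0
```

```bash
python3 st.py; python3 -c "
from h import *
s=arm.read_state();R=tcp(s)[:3,:3];y=np.array([-.2385,.971]);M=np.array([477.1,205])+.6*np.array([-.97,-.24])
print(s['gripper_width'],s['position'],'togo y=+15',R.T@(np.r_[M+15*y,32]-s['position']))"
```

```text
t 17.7 F tool [ 0.3 -0.2  0.2] pos [474.2 193.9  27.6]
rot err (tool, deg) [-0.06  0.03  0.07]
axis height at nose clip, mid, tail clip [44.59 49.44 54.3 ] lateral [-0.49  0.13  0.75] barrel y range seen -69.35217089088135 10.748756700970826
42.98003483426963 [474.23175485 193.90859846  27.67535922] togo y=+15 [-25.06891227  -4.89628786  -4.33918102]
```

Call:
apply_moves --delta_rot '[[0, 0, 0], [0, 0, 0], [0, 0, 0], [0, 0, 0], [0, 0, 0]]' --xyz '[[0, -0.2, -0.17], [-0.4, 0, 0], [-0.6, 0, 0], [0, 0, 0], [0, 0, 0]]' --hand '[0, 0, 0, 0, 0]'

```text
clock: 18.17
position: [473.4, 220.4, 32.5]
ee_rot: [0.788, -0.615, 0.0, -0.0]
contact_force: [-0.0, -0.5, -0.0]
gripper_width: 42.4
grasp_force: 0.0
```

Call:
apply_moves --delta_rot '[[0, 0, 0], [0, 0, 0], [0, 0, 0], [0, 0, 0], [0, 0, 0], [0, 0, 0]]' --xyz '[[0, 0, 0], [0, 0, 0], [0, 0, 0], [0, 0, 0], [0, 0, 0], [0, 0, 0]]' --hand '[1, 1, 1, 1, 1, 1]'

```text
clock: 18.67
position: [473.2, 219.2, 32.4]
ee_rot: [0.788, -0.616, -0.0, 0.0]
contact_force: [-1.2, -0.9, 2.7]
gripper_width: 17.1
grasp_force: 58.4
```

Call:
apply_moves --delta_rot '[[0, 0, 0], [0, 0, 0], [0, 0, 0], [0, 0, 0]]' --xyz '[[0, 0.04, 0.06], [0, 0, 0.06], [0, 0, 0], [0, 0, 0]]' --hand '[1, 1, 1, 1]'

```text
clock: 19.0
position: [473.3, 219.3, 32.0]
ee_rot: [0.788, -0.616, 0.001, -0.001]
contact_force: [-4.5, -2.8, 18.6]
gripper_width: 17.5
grasp_force: 60.4
```

Call:
apply_moves --delta_rot '[[0, 0, 0], [0, 0, 0], [0, 0, 0], [0, 0, 0]]' --xyz '[[0, 0.06, 0.03], [0, 0, 0.03], [0, 0, 0], [0, 0, 0]]' --hand '[1, 1, 1, 1]'

```text
clock: 19.33
position: [473.3, 219.4, 31.6]
ee_rot: [0.788, -0.615, 0.001, -0.002]
contact_force: [-2.1, -4.2, 22.0]
gripper_width: 17.1
grasp_force: 60.9
```

Call:
apply_moves --delta_rot '[[0, 0, 0], [0, 0, 0], [0, 0, 0]]' --xyz '[[0, 0, 0.03], [0, 0, 0], [0, 0, 0]]' --hand '[1, 1, 1]'

```text
clock: 19.58
position: [473.3, 219.5, 31.3]
ee_rot: [0.788, -0.615, 0.002, -0.002]
contact_force: [-4.1, -3.8, 25.9]
gripper_width: 17.6
grasp_force: 61.2
```

```bash
python3 st.py
```

```text
t 19.5833 F tool [  2.7   4.7 -26. ] pos [473.3 219.5  31.3]
rot err (tool, deg) [ 0.32 -0.03 -0.01]
axis height at nose clip, mid, tail clip [44.35 48.53 52.72] lateral [-0.17  0.29  0.74] barrel y range seen -44.194242034677714 37.08130247823903
```

Call:
apply_moves --delta_rot '[[0, 0, 0], [0, 0, 0], [0, 0, 0]]' --xyz '[[0, 0.04, 0.02], [0, 0, 0], [0, 0, 0]]' --hand '[1, 1, 1]'

```text
clock: 19.88
position: [473.2, 219.5, 31.2]
ee_rot: [0.788, -0.615, 0.002, -0.003]
contact_force: [-2.0, -4.3, 27.0]
gripper_width: 17.6
grasp_force: 61.2
```

Call:
apply_moves --delta_rot '[[0, 0, 0], [0, 0, 0], [0, 0, 0]]' --xyz '[[0, 0, 0.02], [0, 0, 0], [0, 0, 0]]' --hand '[1, 1, 1]'

```text
clock: 20.13
position: [473.3, 219.5, 31.2]
ee_rot: [0.788, -0.615, 0.002, -0.003]
contact_force: [-3.3, -5.4, 30.0]
gripper_width: 17.5
grasp_force: 61.5
```

Call:
apply_moves --delta_rot '[[0, 0, 0], [0, 0, 0], [0, 0, 0]]' --xyz '[[0, 0, 0.02], [0, 0, 0], [0, 0, 0]]' --hand '[1, 1, 1]'

```text
clock: 20.38
position: [473.3, 219.6, 30.9]
ee_rot: [0.788, -0.615, 0.002, -0.003]
contact_force: [-3.1, -4.6, 30.6]
gripper_width: 16.9
grasp_force: 61.7
```

Call:
apply_moves --delta_rot '[[0, 0, 0], [0, 0, 0], [0, 0, 0]]' --xyz '[[0, 0.02, 0.02], [0, 0, 0], [0, 0, 0]]' --hand '[1, 1, 1]'

```text
clock: 20.63
position: [473.2, 219.7, 30.5]
ee_rot: [0.789, -0.615, 0.002, -0.004]
contact_force: [-2.0, -5.2, 31.6]
gripper_width: 17.1
grasp_force: 61.7
```

Call:
apply_moves --delta_rot '[[0, 0, 0], [0, 0, 0], [0, 0, 0]]' --xyz '[[0, 0, 0.02], [0, 0, 0], [0, 0, 0]]' --hand '[1, 1, 1]'

```text
clock: 20.88
position: [473.2, 219.9, 29.9]
ee_rot: [0.789, -0.615, 0.002, -0.004]
contact_force: [-2.0, -4.9, 30.5]
gripper_width: 17.2
grasp_force: 61.5
```

```bash
python3 st.py
```

```text
t 20.8833 F tool [  4.2   2.8 -30.5] pos [473.2 219.9  29.9]
rot err (tool, deg) [ 0.5  -0.07 -0.07]
axis height at nose clip, mid, tail clip [44.26 47.46 50.65] lateral [-0.08  0.28  0.63] barrel y range seen -43.945014097503666 37.8867311762466
```

Call:
apply_moves --delta_rot '[[0, 0, 0], [0, 0, 0], [0, 0, 0]]' --xyz '[[0, 0, 0.02], [0, 0, 0], [0, 0, 0]]' --hand '[1, 1, 1]'

```text
clock: 21.18
position: [473.1, 220.1, 28.8]
ee_rot: [0.789, -0.615, 0.002, -0.004]
contact_force: [-2.1, -3.1, 25.7]
gripper_width: 17.3
grasp_force: 61.0
```

Call:
apply_moves --delta_rot '[[0, 0, 0], [0, 0, 0], [0, 0, 0]]' --xyz '[[0, 0, 0.02], [0, 0, 0], [0, 0, 0]]' --hand '[1, 1, 1]'

```text
clock: 21.43
position: [473.0, 220.4, 27.4]
ee_rot: [0.788, -0.615, 0.002, -0.004]
contact_force: [-0.9, -1.6, 19.7]
gripper_width: 17.2
grasp_force: 60.6
```

```bash
python3 st.py
```

```text
t 21.4333 F tool [  1.3   1.2 -19.7] pos [473.  220.4  27.4]
rot err (tool, deg) [ 0.49 -0.12 -0.05]
axis height at nose clip, mid, tail clip [44.09 45.79 47.49] lateral [-0.09  0.21  0.5 ] barrel y range seen -43.505414522350335 39.0216419689454
```

Call:
apply_moves --delta_rot '[[0, 0, 0], [0, 0, 0], [0, 0, 0]]' --xyz '[[0, 0, 0.02], [0, 0, 0], [0, 0, 0]]' --hand '[1, 1, 1]'

```text
clock: 21.73
position: [472.8, 220.7, 25.8]
ee_rot: [0.788, -0.615, 0.002, -0.004]
contact_force: [1.7, 1.5, 11.5]
gripper_width: 17.2
grasp_force: 59.9
```

Call:
apply_moves --delta_rot '[[0, 0, 0], [0, 0, 0], [0, 0, 0]]' --xyz '[[0, 0, 0.02], [0, 0, 0], [0, 0, 0]]' --hand '[1, 1, 1]'

```text
clock: 21.98
position: [472.8, 220.8, 24.9]
ee_rot: [0.788, -0.615, 0.001, -0.004]
contact_force: [1.9, 1.6, 9.2]
gripper_width: 17.3
grasp_force: 59.8
```

```bash
python3 st.py
```

```text
t 21.9833 F tool [-1.1 -2.4 -9.2] pos [472.8 220.8  24.9]
rot err (tool, deg) [ 0.47 -0.15 -0.04]
axis height at nose clip, mid, tail clip [44.08 44.11 44.13] lateral [0.   0.15 0.3 ] barrel y range seen -43.233364030695135 39.953594716566876
```

Call:
apply_moves --delta_rot '[[0, 0, 0], [0, 0, 0], [0, 0, 0], [0, 0, 0]]' --xyz '[[0, -0.02, 0.04], [0, 0, 0.04], [0, 0, 0], [0, 0, 0]]' --hand '[1, 1, 1, 1]'

```text
clock: 22.37
position: [472.9, 220.9, 24.5]
ee_rot: [0.788, -0.615, 0.001, -0.004]
contact_force: [-3.8, 0.6, 21.4]
gripper_width: 17.3
grasp_force: 61.3
```

```bash
python3 st.py
```

```text
t 22.3667 F tool [ -1.6   3.4 -21.5] pos [472.9 220.9  24.5]
rot err (tool, deg) [ 0.45 -0.13 -0.06]
axis height at nose clip, mid, tail clip [44.09 43.89 43.68] lateral [0.09 0.21 0.32] barrel y range seen -43.184225868001676 39.858094334188
```

Both ends are level and bear on the saddles: 2 mm further command raised the push by 12 N. Regripping nearer the nose to have room for the slide.

Call:
apply_moves --delta_rot '[[0, 0, 0], [0, 0, 0], [0, 0, 0], [0, 0, 0], [0, 0, 0], [0, 0, 0], [0, 0, 0]]' --xyz '[[0, 0, -0.08], [0, 0, -0.08], [0, 0, 0], [0, 0, 0], [0, 0, 0], [0, 0, 0], [0, 0, 0]]' --hand '[1, 1, 0, 0, 0, 0, 0]'

```text
clock: 23.0
position: [469.6, 218.2, 24.2]
ee_rot: [0.788, -0.616, -0.0, 0.001]
contact_force: [0.7, 0.2, -0.3]
gripper_width: 43.0
grasp_force: 0.0
```

```bash
python3 st.py; python3 -c "
from h import *
s=arm.read_state();R=tcp(s)[:3,:3];y=np.array([-.2385,.971]);M=np.array([477.1,205])+.4*np.array([-.97,-.24])
print(s['gripper_width'],s['position'],'togo y=-10',R.T@(np.r_[M-10*y,26]-s['position']))"
```

```text
t 23.0 F tool [ 0.  -0.7  0.3] pos [469.6 218.2  24.2]
rot err (tool, deg) [-0.06  0.03  0.09]
axis height at nose clip, mid, tail clip [44.34 44.08 43.83] lateral [-0.34 -0.1   0.13] barrel y range seen -44.90384164027196 37.8653200472054
42.56254628397101 [469.69351564 218.34665455  24.34897153] togo y=-10 [24.73708388 -3.54553317 -1.64398953]
```

Call:
apply_moves --delta_rot '[[0, 0, 0], [0, 0, 0], [0, 0, 0], [0, 0, 0], [0, 0, 0]]' --xyz '[[0, -0.14, -0.065], [0.5, 0, 0], [0.49, 0, 0], [0, 0, 0], [0, 0, 0]]' --hand '[0, 0, 0, 0, 0]'

```text
clock: 23.47
position: [479.3, 194.2, 26.1]
ee_rot: [0.787, -0.617, -0.0, 0.0]
contact_force: [0.2, 0.5, 0.6]
gripper_width: 42.6
grasp_force: 0.0
```

Call:
apply_moves --delta_rot '[[0, 0, 0], [0, 0, 0], [0, 0, 0], [0, 0, 0], [0, 0, 0], [0, 0, 0]]' --xyz '[[0, 0, 0], [0, 0, 0], [0, 0, 0], [0, 0, 0], [0, 0, 0], [0, 0, 0]]' --hand '[1, 1, 1, 1, 1, 1]'

```text
clock: 23.97
position: [479.0, 195.3, 26.4]
ee_rot: [0.788, -0.616, -0.0, 0.0]
contact_force: [-2.4, -2.3, 4.9]
gripper_width: 17.0
grasp_force: 58.5
```

```bash
cat > nose.py <<'E'
from h import *
s,p,T=wrist();f=p["frame"].astype(int)
m=np.zeros((480,640),bool);m[100:220,314:326]=1
P,u,v=cloud(p,m,T);c=(P[:,:2]-[477.1,205])@[-.2385,.971]
h=np.array([np.median(P[v==r,2]) if (v==r).any() else 0 for r in range(100,220)]);y=np.array([np.median(c[v==r]) if (v==r).any() else 0 for r in range(100,220)])
i=np.nonzero(h>52)[0][0]; print("nose end cradle y",y[i-2:i+3].round(1),h[i-2:i+3].round(1),"rows",100+i,"-> home would be",-65+80)
tp=(s["position"][:2]-[477.1,205])@[-.2385,.971];print("tcp y",tp,"nose-tcp",y[i]-tp,"z",s["position"][2],(tcp(s)[:3,:3].T@s["contact_force"]).round(1))
E
python3 nose.py;python3 st.py
```

```text
nose end cradle y [-70.5 -70.2 -70.  -69.7 -69.4] [50.2 49.7 52.9 53.1 52.8] rows 158 -> home would be 15
tcp y -9.924268705556013 nose-tcp -60.117502612820715 z 26.374009773003355 [ 1.7  2.9 -4.9]
t 24.0167 F tool [ 2.2  2.7 -5.1] pos [479.  195.3  26.4]
rot err (tool, deg) [-0.03  0.02  0.08]
axis height at nose clip, mid, tail clip [43.99 43.99 43.98] lateral [0.17 0.47 0.76] barrel y range seen -69.38335918391473 15.18564667121649
```

Call:
apply_moves --delta_rot '[[0, 0, 0], [0, 0, 0], [0, 0, 0], [0, 0, 0], [0, 0, 0], [0, 0, 0], [0, 0, 0]]' --xyz '[[0, 0.02, -0.03], [-0.04, 0, 0], [-0.04, 0, 0], [-0.04, 0, 0], [-0.04, 0, 0], [-0.04, 0, 0], [-0.04, 0, 0]]' --hand '[1, 1, 1, 1, 1, 1, 1]'

```text
clock: 24.65
position: [477.3, 201.2, 26.6]
ee_rot: [0.788, -0.616, -0.0, 0.0]
contact_force: [3.8, -3.0, -4.9]
gripper_width: 17.7
grasp_force: 58.7
```

Call:
apply_moves --delta_rot '[[0, 0, 0], [0, 0, 0], [0, 0, 0], [0, 0, 0], [0, 0, 0], [0, 0, 0]]' --xyz '[[-0.04, 0, 0], [-0.04, 0, 0], [-0.04, 0, 0], [-0.04, 0, 0], [-0.04, 0, 0], [-0.04, 0, 0]]' --hand '[1, 1, 1, 1, 1, 1]'

```text
clock: 25.15
position: [475.9, 206.9, 26.7]
ee_rot: [0.788, -0.616, 0.0, 0.0]
contact_force: [4.1, -4.3, -5.8]
gripper_width: 17.2
grasp_force: 58.6
```

```bash
python3 nose.py;python3 st.py
```

```text
nose end cradle y [-58.5 -58.2 -58.  -57.7 -57.4] [50.6 51.3 53.4 53.3 54. ] rows 158 -> home would be 15
tcp y 2.139922808339583 nose-tcp -60.13042176591233 z 26.672436122067914 [ 5.1 -2.9  5.8]
t 25.2 F tool [ 3.4 -1.9  6. ] pos [475.9 207.1  26.7]
rot err (tool, deg) [-0.    0.01  0.07]
axis height at nose clip, mid, tail clip [44.19 44.21 44.23] lateral [-0.02  0.18  0.38] barrel y range seen -57.09859491737446 27.350345849891596
```

Call:
apply_moves --delta_rot '[[0, 0, 0], [0, 0, 0], [0, 0, 0], [0, 0, 0], [0, 0, 0], [0, 0, 0]]' --xyz '[[-0.04, -0.01, 0.03], [-0.04, 0, 0], [-0.04, 0, 0], [-0.04, 0, 0], [-0.04, 0, 0], [0, 0, 0]]' --hand '[1, 1, 1, 1, 1, 1]'

```text
clock: 25.75
position: [474.9, 212.0, 26.5]
ee_rot: [0.788, -0.616, 0.0, 0.0]
contact_force: [1.8, -4.6, 0.4]
gripper_width: 17.0
grasp_force: 59.2
```

Call:
apply_moves --delta_rot '[[0, 0, 0], [0, 0, 0], [0, 0, 0]]' --xyz '[[-0.03, 0, 0], [-0.03, 0, 0], [-0.02, 0, 0]]' --hand '[1, 1, 1]'

```text
clock: 26.0
position: [474.5, 213.7, 26.4]
ee_rot: [0.788, -0.616, 0.0, 0.0]
contact_force: [2.7, -5.3, 1.2]
gripper_width: 17.1
grasp_force: 59.2
```

```bash
python3 nose.py
```

```text
nose end cradle y [-51.5 -51.3 -51.  -50.8 -50.4] [49.9 51.1 52.9 53.4 53.3] rows 158 -> home would be 15
tcp y 9.069307242433757 nose-tcp -60.110347536963936 z 26.440767857856933 [ 5.8 -1.3 -1.2]
```

Call:
apply_moves --delta_rot '[[0, 0, 0], [0, 0, 0], [0, 0, 0]]' --xyz '[[-0.02, 0, 0], [-0.02, 0, 0], [0, 0, 0]]' --hand '[1, 1, 1]'

```text
clock: 26.3
position: [474.2, 214.7, 26.4]
ee_rot: [0.788, -0.616, 0.0, 0.0]
contact_force: [1.6, -4.6, -0.1]
gripper_width: 17.0
grasp_force: 59.2
```

Call:
apply_moves --delta_rot '[[0, 0, 0], [0, 0, 0], [0, 0, 0]]' --xyz '[[-0.02, 0, 0], [-0.02, 0, 0], [0, 0, 0]]' --hand '[1, 1, 1]'

```text
clock: 26.55
position: [474.0, 215.4, 26.4]
ee_rot: [0.788, -0.616, 0.0, 0.0]
contact_force: [2.9, -5.1, -0.4]
gripper_width: 17.2
grasp_force: 59.2
```

Call:
apply_moves --delta_rot '[[0, 0, 0], [0, 0, 0], [0, 0, 0]]' --xyz '[[-0.02, 0, 0], [-0.02, 0, 0], [0, 0, 0]]' --hand '[1, 1, 1]'

```text
clock: 26.8
position: [473.9, 215.5, 26.4]
ee_rot: [0.788, -0.616, 0.0, 0.001]
contact_force: [4.4, -9.7, 1.2]
gripper_width: 17.1
grasp_force: 59.2
```

Call:
apply_moves --delta_rot '[[0, 0, 0], [0, 0, 0], [0, 0, 0]]' --xyz '[[-0.02, 0, 0], [0, 0, 0], [0, 0, 0]]' --hand '[1, 1, 1]'

```text
clock: 27.05
position: [473.9, 215.5, 26.4]
ee_rot: [0.788, -0.616, 0.001, 0.001]
contact_force: [7.3, -10.0, 0.2]
gripper_width: 17.0
grasp_force: 59.2
```

Call:
apply_moves --delta_rot '[[0, 0, 0], [0, 0, 0], [0, 0, 0]]' --xyz '[[-0.02, -0.02, 0], [0, 0, 0], [0, 0, 0]]' --hand '[1, 1, 1]'

```text
clock: 27.3
position: [473.9, 215.5, 26.4]
ee_rot: [0.788, -0.616, 0.001, 0.002]
contact_force: [6.2, -12.9, 2.7]
gripper_width: 17.5
grasp_force: 59.2
```

Call:
apply_moves --delta_rot '[[0, 0, 0], [0, 0, 0], [0, 0, 0]]' --xyz '[[-0.01, 0, 0], [0, 0, 0], [0, 0, 0]]' --hand '[1, 1, 1]'

```text
clock: 27.55
position: [473.9, 215.5, 26.4]
ee_rot: [0.788, -0.616, 0.001, 0.002]
contact_force: [6.0, -13.4, 1.0]
gripper_width: 17.2
grasp_force: 59.2
```

```bash
python3 nose.py;python3 st.py
```

```text
nose end cradle y [-49.9 -49.6 -49.4 -49.1 -48.8] [50.  50.2 52.7 53.1 53.4] rows 157 -> home would be 15
tcp y 10.974537491014132 nose-tcp -60.33460566432042 z 26.423876574848183 [14.5 -2.6 -0.9]
t 27.6 F tool [14.1 -3.3 -1.4] pos [473.9 215.5  26.4]
rot err (tool, deg) [-0.14  0.19  0.09]
axis height at nose clip, mid, tail clip [44.05 44.02 44.  ] lateral [-0.08  0.21  0.51] barrel y range seen -48.46075221083842 36.03655485371536
```

Call:
apply_moves --delta_rot '[[0, 0, 0], [0, 0, 0], [0, 0, 0], [0, 0, 0], [0, 0, 0], [0, 0, 0], [0, 0, 0], [0, 0, 0], [0, 0, 0], [0, 0, 0]]' --xyz '[[-0.01, 0, 0], [0, 0, 0], [0, 0, 0], [0, 0, 0], [0, 0, 0], [0, 0, 0], [0, 0, 0], [0, 0, 0], [0, 0, 0], [0, 0, 0]]' --hand '[1, 1, 1, 1, 1, 1, 1, 1, 1, 1]'

```text
clock: 28.48
position: [473.9, 215.5, 26.4]
ee_rot: [0.788, -0.616, 0.001, 0.002]
contact_force: [7.6, -15.2, 1.7]
gripper_width: 17.0
grasp_force: 59.2
```

Net push on the contact was about 9–11 N, held for 1 s. Easing off, opening and lifting clear.

Call:
apply_moves --delta_rot '[[0, 0, 0], [0, 0, 0], [0, 0, 0], [0, 0, 0], [0, 0, 0], [0, 0, 0], [0, 0, 0], [0, 0, 0]]' --xyz '[[0.04, 0, 0], [0.04, 0, 0], [0, 0, 0], [0, 0, 0], [0, 0, 0], [0, 0, 0], [0, 0, 0], [0, 0, 0]]' --hand '[1, 1, 1, 0, 0, 0, 0, 0]'

```text
clock: 29.15
position: [474.4, 217.1, 26.3]
ee_rot: [0.788, -0.616, 0.0, -0.0]
contact_force: [0.1, 0.7, -0.2]
gripper_width: 42.6
grasp_force: 0.0
```

```bash
python3 nose.py;python3 st.py
```

```text
nose end cradle y [-49.9 -49.6 -49.4 -49.1 -48.8] [50.5 49.5 52.8 53.4 53. ] rows 153 -> home would be 15
tcp y 12.341161477514266 nose-tcp -61.718416889663786 z 26.31684717325272 [-0.6 -0.2  0.2]
t 29.2 F tool [ 0.2  0.1 -0.5] pos [474.4 216.9  26.3]
rot err (tool, deg) [ 0.03 -0.02  0.05]
axis height at nose clip, mid, tail clip [44.12 44.05 43.98] lateral [-0.09  0.23  0.56] barrel y range seen -47.2926301338062 37.16681480004563
```

Driver stayed put (nose −49.4, level at 44). Lifting away.

Call:
apply_moves --delta_rot '[[0, 0, 0], [0, 0, 0], [0, 0, 0], [0, 0, 0], [0, 0, 0], [0, 0, 0], [0, 0, 0], [0, 0, 0], [0, 0, 0], [0, 0, 0], [0, 0, 0]]' --xyz '[[0, 0, -0.3], [0, 0, -0.5], [0, 0, -0.7], [0, 0, -1], [0, 0, -1], [0, 0, -1], [0, 0, -1], [0, 0, -1], [0, 0, -1], [0, 0, 0], [0, 0, 0]]' --hand '[0, 0, 0, 0, 0, 0, 0, 0, 0, 0, 0]'

```text
clock: 30.17
position: [474.8, 216.9, 215.8]
ee_rot: [0.788, -0.616, 0.0, -0.002]
contact_force: [0.0, 0.5, -1.2]
gripper_width: 42.6
grasp_force: 0.0
```

```bash
python3 - <<'E'
from h import *
s,p,T=wrist();print(s["position"],s["clock"],s["contact_force"])
m=nets.masks_of("driver_mid",p)
for q in m[:2]:
    P,u,v=cloud(p,q["region"],T);f=np.c_[(P[:,:2]-[477.1,205])@[-.2385,.971],(P[:,:2]-[477.1,205])@[.971,.2385],P[:,2]]
    print(q["score"],q["bbox"],f.min(0),f.max(0))
    for c in (-40,-15,20,40,60):
        k=(abs(f[:,0]-c)<5)
        if k.sum()>5: print(c,np.percentile(f[k,2],90),np.median(f[k,1]))
E
python3 -c "
from bench import arm;print(arm.job_done())"
```

```text
[474.81683929 216.89603322 215.78886442] 30.1667 [ 0.01017906  0.4994406  -1.20136276]
0.96 [310.8, 91.1, 334.6, 274.5] [-96.22006323 -11.80838819  -2.50845945] [72.89949082 10.78738102 58.5447892 ]
-40 53.92257323335713 -0.20938768797074142
-15 54.27024695264058 -0.32525886979659563
20 53.67796820000881 -0.4925557535964904
40 53.56326159262843 0.3090583766609924
60 53.56933820078747 0.23666137333959703
the job is handed in; nothing more can be done
None
```

The silver driver is fully home in both clips, with its tail on the charging contact after a push of about 9–11 N held for a second. The gripper is clear and I handed the job in at 30 s, but no verdict came back.

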